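Set a spring centre punch on the scribed mark

TASK

Lay the loose brass blank squarely and centred on top of the square steel bench block, scribed side up, and let go of it. Then take the spring centre punch out of its wooden stand and hold it upright with its point on the scribed cross of the blank, pressing lightly so that the spring tip sinks about half its travel and never hard; finish while still holding it there, ready for the blow. Leave the other tools where they are.

Things in the scene. Friction and masses are not known exactly. Their poses are not given: they have to be found in the camera images.
- blank_center (a point): centre (half-way up) of the loose brass blank: a flat oblong plate 62 x 44 mm and 8 mm thick, 0.18 kg or so, lying flat; x runs along its 62 mm length, y across its 44 mm width, z up. Grasp it across the 44 mm. Its upper face bears two thin dark scribed lines that cross inside a small scribed circle.
- mark (a point): the scribed cross on the blank's upper face, off the middle: 15 mm along +x and 6 mm along +y from the centre of the blank; the circle round it is 12 mm across. It moves with the blank.
- block_top (a point): centre of the upper face of the loose square steel bench block, 62 x 62 mm and 20 mm high, 0.6 kg, on the table; x and y run parallel to its sides. The blank is to lie on it centre above centre, sides parallel; lengthwise along either x or y will do, either end first.
- stand_hole (a point): mouth of the middle hole in the top of the fixed hardwood punch stand, 70 x 70 mm and 45 mm high; the hole is 15 mm wide and goes right through; four small corner holes are empty. The punch hangs in the middle hole by its collar; lift it straight up 40 mm or more to draw it out.
- punch_grip (a point): middle of the round grip of the loose steel spring centre punch (0.11 kg, hanging upright in the stand, nose down); z points up along it. Grip 14 mm across, 28 mm either way from this point, topped by a cap 7 mm high and 15 mm across. Below: a collar 22 mm across and 4 mm thick, its underside 32 mm below this point; a nose 12 mm across ending 56 mm below; then the thin spring tip.
- tip_point (a point): the point of the punch's spring tip (5 mm thick), on the punch's axis, 69 mm below the middle of the grip while fully out; moves with the tip.
- tip_slide (a joint): how far the spring tip is pushed into the nose, m: 0 fully out, 0.010 at the stop. The spring takes 1 N to start and 6 N at the stop (0.5 N a mm); about half-way is 0.005 and 3.5 N.
- vee_block: small steel vee block, 44 x 48 x 34 mm; bystander, leave alone. Origin at the middle of its underside.
- die_ring: steel die ring, 56 mm across, 18 mm high; bystander, leave alone. Origin at the middle of its underside.
- hex_nut: large dark hexagon nut, 46 x 53 x 22 mm; bystander, leave alone. Origin at the middle of its underside.
- bangle: plain bangle, 67 mm across, 9 mm high; bystander, leave alone. Origin at the middle of its underside.
Not all that is in view belongs to the job. Of the things that look like the part that bears blank_center, take the one that is farthest to the robot's right at the start.

How it is judged:
By the outcome, as a careful person would: the job done as asked, in the order asked, and still so for the second after the job is handed in, while the arm keeps its last pose, push and grip.
It also fails if it takes over 51 s, if anything falls off the work surface, if the arm or the gripper's body presses on something with over 40 N, if the wrist force passes 120 N, or if a joint passes its speed limit or range.

ROBOT

A 6-joint arm with a two-finger parallel gripper is mounted at the origin on a cart in front of the work surface, level with it; the furniture and walls round the work are solid. World frame = base frame: x ahead of the robot, y to its left, z up, the work surface at z = 0. Lengths are in mm, angles in rad, forces in N, time in s.
With the tool pointing down it reaches from about 350 to 800 mm from the base axis. Payload 7.3 kg.
Tool frame: the origin (TCP) lies at the very end of the fingers, on their centre line; the grasp point (between the pads) lies 19 mm behind it (ctrl.grip_point_offset is the distance from the TCP to the grasp point, in mm); z points along the fingers, y is the line along which they close (so a half turn about z gives the same grasp; the last joint's range is limited). The gripper opens to 85 mm and grips with 20 to 120 N. Pads are 22 mm wide; open, the fingers measure 114 mm over their backs; the gripper's body (76 mm by 85 mm) begins 54 mm behind the grasp point. The pads swing forward as they close: fully open they stand 13 mm farther back than shut.
Start: joints at [1.027, 0.342, 1.524, -0, 1.275, -0.146], TCP at [203.368, 484.031, 231.322] pointing down, gripper open.
Joint ranges: [-2.53, 2.53], [-0.77, 2.02], [0.04, 2.7], [-1, 4.14], [0.28, 2.66], [-3.11, 3.11]. Speed limits (rad/s): [2.57, 2.57, 3.14, 3.14, 3.14, 3.14].

INTERFACE

Orientations are given as a unit quaternion [w, x, y, z].
In Python, from cell import ctrl gives the robot as it stands.
- The arm moves only by the tool send_rows, never from a script. Its argument "targets" is a list of rows, each an object with "linear": the shift along the tool's x, y, z in m, a list of three; "twist": the turn about the tool's z in rad; "claw": the opening, from 0 (shut) to 1 (fully open). In form: [{"linear": [x, y, z], "twist": twist, "claw": claw}, ...]. A call has 1 to 20 rows; each row shifts and turns the commanded pose from where the row before left it, along the tool's axes as they then stand; what a row does not reach is not made up. A row lasts 1/10 s, in which the tool goes at most 50 mm and 8.59 degrees, less where a joint would pass 70% of its speed; a pose out of reach is approached as far as the arm can. A call with a gripper value outside its range is refused whole. The fingers move at their own pace and stop on an object; "force" is the grip in N (left out, the last holds). Time passes only in rows, so rows that do not move let the fingers close. It gives the time, the measured TCP pose, the force, the opening and the grip force at its end, in the units of the state.
- ctrl.sense(): the state, without advancing time (a new reading comes with each control period).
- ctrl.capture(name): name is "side" or "top"; returns a dict with "pixels" (480x640x3 uint8, red, green, blue), "range_z" (480x640 float32, mm along the optical axis (not along the pixel's ray), 0 where there is no reading), "vfov" (degrees; the focal length in pixels is half the picture's height over the tangent of half this angle, whatever the lens; pixels are square), "cx", "cy" (the principal point, pixels), "extrinsics" (4x4, takes a point from world to camera coordinates). Camera axes: x right, y down, z forward; pixel columns grow to the right and rows downward; lengths in mm; the calibration is good to about 2 mm. A picture is of the moment at which its call begins.
- ctrl.hand_in(): hands the job in; it is judged then, once.
The state is a dict: "time_s": time; "joint_pos": joint angles; "qd": joint speeds; "tau": joint torques, N m; "tool_pos": TCP position; "ee_rot": TCP orientation; "wrist_force": force on the tool from outside, world axes, zero at the start; "moment": the same for the moment, N m; "gripper_width": finger opening in mm; "finger_force": force on a finger pad.
Only numpy, scipy, OpenCV 4.12 (cv2) and the standard library are available. Lean on these libraries where they do the work, as an engineer would, in place of code of your own. Each camera call takes 0.05 s, during which the arm holds its last target. There are 200 camera calls.

## Working session

There is one attempt and no reset: what is moved stays moved. The work goes in short steps, Python scripts to look and compute and a tool call to move; the robot and the scene stay as the last step left them, time stands still between calls to the robot, and variables do not carry over. Pictures are saved under pics/ and viewed, at most 10 in all, crops included, and the job is handed in when it is done.

Besides the shell and the picture viewer there is one more tool, called as name(argument=value, ...), one argument or row to a line, values as JSON. send_rows: Moves the arm, as the interface text tells. Its arguments: {"type":"object","properties":{"targets":{"type":"array","items":{"type":"object","properties":{"linear":{"type":"array","items":{"type":"number"}},"twist":{"type":"number"},"claw":{"type":"number"}}}},"force":{"type":"number"}},"required":["targets"]}

```bash
ls; mkdir -p pics
cat > h.py <<'E'
import numpy as np, cv2, sys
from cell import ctrl
def cap(n):
    d=ctrl.capture(n); h,w=d['range_z'].shape
    f=h/2/np.tan(np.radians(d['vfov'])/2); d['f']=f
    E=np.array(d['extrinsics']); R=E[:3,:3]; t=E[:3,3]; d['R']=R; d['t']=t
    v,u=np.mgrid[0:h,0:w]; z=d['range_z']
    P=np.stack([(u-d['cx'])/f*z,(v-d['cy'])/f*z,z],-1)
    d['W']=(P-t)@R
    return d
def ray(d,u,v,h):
    r=np.array([(u-d['cx'])/d['f'],(v-d['cy'])/d['f'],1.])@d['R']; o=-d['t']@d['R']
    return o+r*(h-o[2])/r[2]
def save(d,name): cv2.imwrite('pics/'+name,cv2.cvtColor(d['pixels'],cv2.COLOR_RGB2BGR))
E
python3 - <<'E'
from h import *
import pickle
s=ctrl.sense(); print(s['time_s'],s['tool_pos'],s['ee_rot'],s['gripper_width'])
for n in('top','side'):
    d=cap(n); save(d,n+'0.png'); pickle.dump(d,open(n+'0.pkl','wb'))
    print(n,d['vfov'],d['cx'],d['cy'],'cam',-d['t']@d['R'],d['R'].round(2).tolist())
E
```

```text
pics
0.0 [203.14815749 483.6746808  230.61993975] [-2.71958150e-04  1.97605495e-01  9.80281327e-01 -7.17601192e-04] 85.66008547807277
top 54.460468247680694 320.1283215749852 236.57193020607968 cam [375.56210606  72.28741737 922.71980202] [[-0.0, -1.0, -0.02], [-0.98, 0.01, -0.18], [0.18, 0.02, -0.98]]
side 50.056799105449194 310.57095497865254 242.5649056428756 cam [ 138.8765088  -635.79731786  546.02494125] [[0.87, -0.49, -0.02], [-0.26, -0.42, -0.87], [0.42, 0.76, -0.5]]
```

View pics/top0.png

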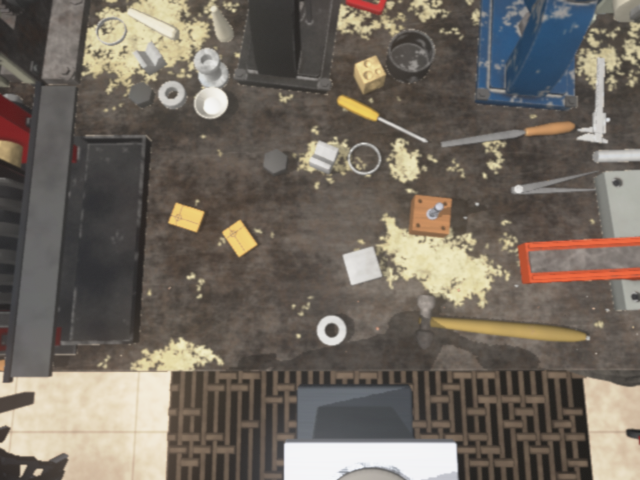

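View pics/side0.png

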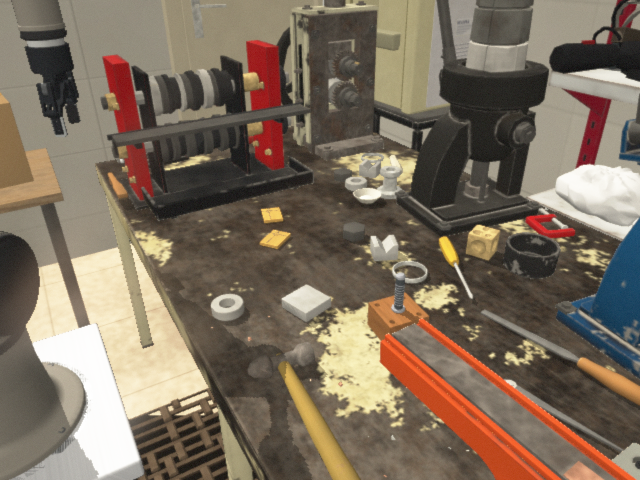

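The top view shows two brass blanks, at (186,217) and (239,238), the block at (362,265), and the stand with the punch at (431,214). The robot's right is +u in this view, so the blank at (239,238) is the one meant. I'll confirm it with an enlarged crop and measure.

```bash
cat > meas.py <<'E'
from h import *
def rect(d,mask,h,near,off=0):
    cs,_=cv2.findContours(mask.astype(np.uint8),cv2.RETR_EXTERNAL,cv2.CHAIN_APPROX_NONE)
    c=min((c for c in cs if cv2.contourArea(c)>150),key=lambda c:np.linalg.norm(c.reshape(-1,2).mean(0)-near))
    p=np.array([ray(d,u,v,h)[:2] for u,v in c.reshape(-1,2)],np.float32)
    return cv2.minAreaRect(p),c
E
python3 - <<'E'
from meas import *
import pickle
for n,nb,nk,ns in(('top',[(239,238),(186,217)],(362,265),(431,214)),('side',[(276,239),(271,215)],(306,302),(395,318))):
    d=pickle.load(open(n+'0.pkl','rb'))
    hsv=cv2.cvtColor(d['pixels'],cv2.COLOR_RGB2HSV).astype(int); H,S,V=hsv[...,0],hsv[...,1],hsv[...,2]
    W=d['W']
    print(n,[(hsv[v,u].tolist(),W[v,u].round(1).tolist()) for u,v in nb+[nk,ns]])
    m=(S>120)&(V>130)&(H>12)&(H<32)&(W[...,1]>60)
    for q in nb:
        r,c=rect(d,m,8,q); print('blank',np.round(r[0],1),np.round(r[1],1),r[2], cv2.boundingRect(c))
    m=(S<40)&(V>110)&(W[...,2]>12)
    r,c=rect(d,m,20,nk); print('block',np.round(r[0],1),np.round(r[1],1),r[2],cv2.boundingRect(c))
    # stand top
    near=np.linalg.norm(W[...,:2]-W[ns[1],ns[0],:2],axis=-1)<70
    m=near&(abs(W[...,2]-45)<5); p=W[m][:,:2].astype(np.float32)
    print('stand',cv2.minAreaRect(p),len(p),np.median(W[m][:,2]))
    for lo,hi in((48,60),(60,85),(85,97),(97,120)):
        m=near&(W[...,2]>lo)&(W[...,2]<hi); print(lo,m.sum(),W[m].mean(0).round(1) if m.any() else 0,W[m][:,2].max() if m.any() else 0)
d=pickle.load(open('top0.pkl','rb'));im=d['pixels'][...,::-1]
a=cv2.resize(im[195:265,160:270],None,fx=7,fy=7,interpolation=cv2.INTER_CUBIC);cv2.imwrite('pics/c1.png',a)
E
```

```text
top [([22, 125, 238], [536.8, 253.5, 8.7]), ([22, 126, 237], [580.9, 362.2, 8.1]), ([18, 6, 220], [479.2, 10.3, 22.5]), ([120, 4, 130], [570.2, -118.6, 61.5])]
blank [537.3 252.8] [63.2 44.6] 34.466129302978516 (222, 220, 35, 37)
blank [581.4 362.3] [64.2 45.5] 71.73722839355469 (169, 203, 36, 29)
block [479.2   9.9] [62.2 62.8] 15.21225357055664 (343, 246, 39, 40)
stand ((574.4987182617188, -123.92234802246094), (70.42369842529297, 70.90638732910156), 82.85260009765625) 1152 45.14587977762774
48 82 [ 571.9 -122.4   49.8] 59.91026779332823
60 36 [ 570.6 -120.4   73.1] 84.82641187979902
85 20 [ 570.6 -121.1   91.8] 96.75829450999895
97 65 [ 573.2 -122.9  109.6] 114.65307269022979
side [([21, 149, 242], [534.6, 243.9, 8.6]), ([22, 149, 245], [576.2, 356.0, 7.2]), ([24, 27, 223], [473.4, -0.7, 19.3]), ([13, 155, 212], [554.5, -141.2, 46.4])]
blank [533.7 249.1] [73.  48.3] 36.095428466796875 (260, 229, 31, 20)
blank [578.5 357.4] [76.2 46.3] 71.64131164550781 (261, 207, 22, 16)
block [476.    4.5] [69.  69.1] 15.250853538513184 (282, 285, 49, 32)
stand ((573.3065795898438, -123.5576171875), (73.0140380859375, 72.71916961669922), 83.65544128417969) 1166 44.860240008254266
48 84 [ 570.5 -126.9   52.5] 59.92980028773473
60 120 [ 570.5 -126.9   72.5] 84.75818048501561
85 62 [ 570.8 -126.8   90.7] 96.6467775874
97 103 [ 571.2 -126.3  106.3] 112.94896756669189
```

View pics/c1.png

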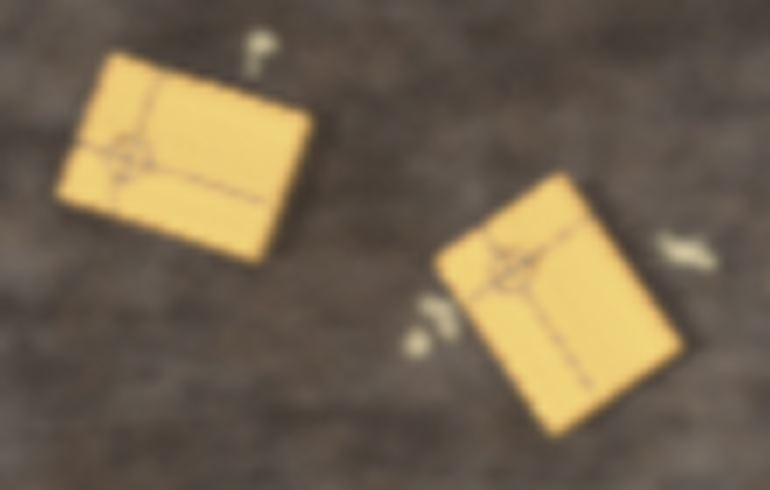

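The crop confirms it. Candidates are the left blank at (186,217), y≈362, and the right one at (239,238), y≈253. The right one is farthest to the robot's right. It measures 63x45 with its face at z≈8.5, and the scribed cross is toward its upper-left end. I'm moving above it now.

send_rows(
  targets=[
    {"linear": [-0.027, -0.017, 0], "twist": 0, "claw": 0.7},
    {"linear": [-0.027, -0.017, 0], "twist": 0, "claw": 0.7},
    {"linear": [-0.027, -0.017, 0], "twist": 0, "claw": 0.7},
    {"linear": [-0.027, -0.017, 0], "twist": 0, "claw": 0.7},
    {"linear": [-0.027, -0.017, 0], "twist": 0, "claw": 0.7},
    {"linear": [-0.027, -0.017, 0], "twist": 0, "claw": 0.7},
    {"linear": [-0.027, -0.017, 0], "twist": 0, "claw": 0.7},
    {"linear": [-0.026, 0.004, 0.018], "twist": 0, "claw": 0.7},
    {"linear": [-0.026, 0.004, 0.018], "twist": 0, "claw": 0.7},
    {"linear": [-0.026, 0.004, 0.018], "twist": 0, "claw": 0.7},
    {"linear": [-0.026, 0.004, 0.018], "twist": 0, "claw": 0.7},
    {"linear": [-0.026, 0.004, 0.018], "twist": 0, "claw": 0.7},
    {"linear": [-0.026, 0.004, 0.018], "twist": 0, "claw": 0.7},
    {"linear": [-0.026, 0.004, 0.018], "twist": 0, "claw": 0.7},
    {"linear": [-0.026, 0.004, 0.018], "twist": 0, "claw": 0.7},
  ],
)

```text
time_s: 1.6
tool_pos: [536.4, 249.6, 86.1]
ee_rot: [-0.0, 0.198, 0.98, -0.0]
wrist_force: [0.9, -0.6, 0.7]
gripper_width: 59.4
finger_force: 0.0
```

send_rows(
  targets=[
    {"linear": [0, 0, 0], "twist": -0.143, "claw": 0.7},
    {"linear": [0, 0, 0], "twist": -0.143, "claw": 0.7},
    {"linear": [0, 0, 0], "twist": -0.143, "claw": 0.7},
    {"linear": [0, 0, 0], "twist": -0.143, "claw": 0.7},
    {"linear": [0, 0, 0], "twist": -0.143, "claw": 0.7},
    {"linear": [0, 0, 0], "twist": -0.143, "claw": 0.7},
    {"linear": [0, 0, 0], "twist": -0.142, "claw": 0.7},
    {"linear": [0, 0, 0], "twist": 0, "claw": 0.7},
    {"linear": [0, 0, 0], "twist": 0, "claw": 0.7},
  ],
)

```text
time_s: 2.5
tool_pos: [535.5, 250.0, 87.0]
ee_rot: [-0.0, -0.295, 0.956, 0.0]
wrist_force: [0.3, -1.1, -0.5]
gripper_width: 60.2
finger_force: 0.0
```

```bash
cat > go.py <<'E'
from h import *
from scipy.spatial.transform import Rotation as Ro
def go(x,y,z,ang=None):
    s=ctrl.sense(); q=s['ee_rot']; M=Ro.from_quat([q[1],q[2],q[3],q[0]]).as_matrix()
    a=np.degrees(np.arctan2(M[1,1],M[0,1]))
    print('t',s['time_s'],'tcp',s['tool_pos'].round(1),'yang',a.round(2),'tilt',M[:,2].round(3),'w',s['gripper_width'],'ff',s['finger_force'],'F',np.round(s['wrist_force'],1),'q6',s['joint_pos'].round(2))
    print('tool delta now',(M.T@(np.array([x,y,z])-s['tool_pos'])).round(1))
    if ang is not None: print('twist',np.radians((a-ang+90)%180-90).round(4))
E
python3 -c "
from go import *
go(537.3,252.8,1,124.5)"
```

```text
t 2.5 tcp [535.5 250.   87. ] yang 124.29 tilt [-0.001 -0.    -1.   ] w 60.16886318710652 ff 0.0 F [ 0.3 -1.1 -0.5] q6 [ 0.31  0.6   1.52  0.    1.02 -1.86]
tool delta now [-3.1  1.3 86. ]
twist -0.0037
```

send_rows(
  targets=[
    {"linear": [-0.003, 0.001, 0], "twist": 0, "claw": 0.68},
    {"linear": [0, 0, 0.025], "twist": 0, "claw": 0.68},
    {"linear": [0, 0, 0.025], "twist": 0, "claw": 0.68},
    {"linear": [0, 0, 0.02], "twist": 0, "claw": 0.68},
    {"linear": [0, 0, 0.008], "twist": 0, "claw": 0.68},
    {"linear": [0, 0, 0.004], "twist": 0, "claw": 0.68},
    {"linear": [0, 0, 0.002], "twist": 0, "claw": 0.68},
    {"linear": [0, 0, 0.001], "twist": 0, "claw": 0.68},
    {"linear": [0, 0, 0], "twist": 0, "claw": 0.68},
  ],
)

```text
time_s: 3.4
tool_pos: [538.1, 252.7, 3.1]
ee_rot: [0.001, -0.296, 0.955, 0.0]
wrist_force: [-0.5, -0.2, -0.1]
gripper_width: 58.5
finger_force: 0.0
```

```bash
python3 -c "
from go import *
d=cap('top'); save(d,'t1.png'); d=cap('side'); im=d['pixels'][...,::-1]
a=cv2.resize(im[170:300,200:360],None,fx=5,fy=4.6)[:600]; cv2.imwrite('pics/s1.png',cv2.resize(im[180:290,210:350],None,fx=5,fy=5))
go(537.3,252.8,1,124.5)"
```

```text
t 3.5 tcp [538.  252.7   3. ] yang 124.5 tilt [ 0.001  0.    -1.   ] w 57.97776268054503 ff 0.0 F [ 0.3  0.8 -0.8] q6 [ 0.31  0.72  1.57  0.    0.85 -1.86]
tool delta now [0.5 0.5 2. ]
twist -0.0
```

View pics/s1.png

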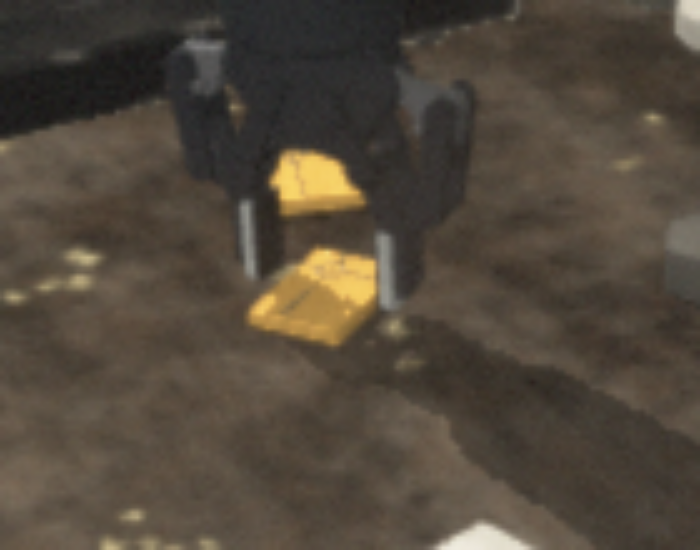

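The crop shows the fingers on either side of the blank (left finger at about (250,275), right at (390,305) in the crop), with the blank between them. I'm lowering slightly and closing.

send_rows(
  targets=[
    {"linear": [0, 0, 0.002], "twist": 0, "claw": 0.6},
    {"linear": [0, 0, 0], "twist": 0, "claw": 0.3},
    {"linear": [0, 0, 0], "twist": 0, "claw": 0.3},
    {"linear": [0, 0, 0], "twist": 0, "claw": 0.3},
    {"linear": [0, 0, 0], "twist": 0, "claw": 0.3},
    {"linear": [0, 0, 0], "twist": 0, "claw": 0.3},
    {"linear": [0, 0, 0], "twist": 0, "claw": 0.3},
  ],
  force=50,
)

```text
time_s: 4.2
tool_pos: [537.8, 252.6, 0.7]
ee_rot: [0.0, -0.297, 0.955, 0.0]
wrist_force: [-0.6, -1.4, 5.3]
gripper_width: 42.1
finger_force: 51.3
```

```bash
python3 -c "
from go import *
go(537.3,252.8,1,124.5)"
```

```text
t 4.2 tcp [537.8 252.6   0.7] yang 124.5 tilt [ 0.001  0.    -1.   ] w 42.06651297479749 ff 51.319833397865295 F [-0.6 -1.4  5.3] q6 [ 0.31  0.73  1.57  0.    0.84 -1.86]
tool delta now [ 0.3  0.4 -0.3]
twist 0.0001
```

send_rows(
  targets=[
    {"linear": [0, 0, -0.01], "twist": 0, "claw": 0.3},
    {"linear": [0, 0, -0.02], "twist": 0, "claw": 0.3},
    {"linear": [0, 0, -0.03], "twist": 0, "claw": 0.3},
    {"linear": [0.018, -0.017, 0], "twist": 0, "claw": 0.3},
    {"linear": [0.024, -0.021, 0], "twist": 0, "claw": 0.3},
    {"linear": [0.024, -0.021, 0], "twist": 0, "claw": 0.3},
    {"linear": [0.024, -0.021, 0], "twist": 0, "claw": 0.3},
    {"linear": [0.024, -0.021, 0], "twist": 0, "claw": 0.3},
    {"linear": [0.024, -0.021, 0], "twist": 0, "claw": 0.3},
    {"linear": [0.024, -0.021, 0], "twist": 0, "claw": 0.3},
    {"linear": [0.024, -0.021, 0], "twist": 0, "claw": 0.3},
    {"linear": [0, 0, 0], "twist": 0.112, "claw": 0.3},
    {"linear": [0, 0, 0], "twist": 0.112, "claw": 0.3},
    {"linear": [0, 0, 0], "twist": 0.113, "claw": 0.3},
    {"linear": [0, 0, 0], "twist": 0, "claw": 0.3},
    {"linear": [0, 0, 0], "twist": 0, "claw": 0.3},
  ],
)

```text
time_s: 5.8
tool_pos: [477.1, 12.1, 60.4]
ee_rot: [-0.0, -0.134, 0.991, 0.0]
wrist_force: [0.3, -1.2, -2.1]
gripper_width: 42.0
finger_force: 51.3
```

```bash
python3 -c "
from go import *
go(479.6,9.9,21.5,105.2)
d=cap('top');d2=cap('side')
im=np.hstack([cv2.resize(d['pixels'][200:320,300:420],(400,400)),cv2.resize(d2['pixels'][220:340,250:370],(400,400))])
cv2.imwrite('pics/p2.png',im[...,::-1])"
```

```text
t 5.8 tcp [477.1  12.1  60.4] yang 105.37 tilt [-0.  0. -1.] w 42.02529570207047 ff 51.26005411148071 F [ 0.3 -1.2 -2.1] q6 [-0.14  0.48  1.87  0.    0.8  -1.97]
tool delta now [-1.8 -2.8 38.9]
twist 0.003
```

View pics/p2.png

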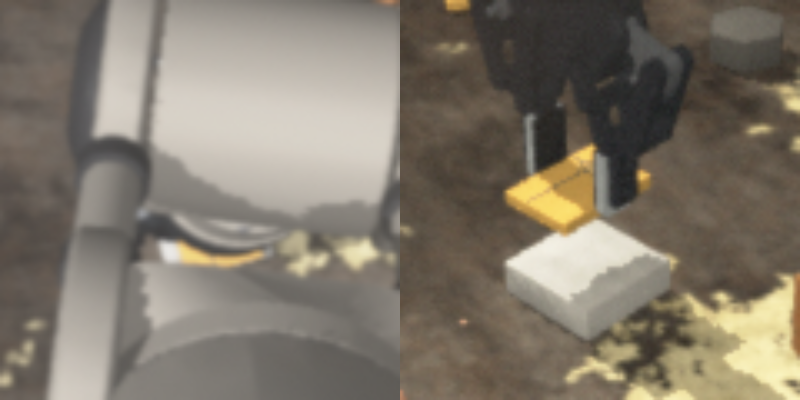

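The side view shows the blank level in the fingers above the block, at about (575,190) in the crop. I'm correcting by the small offset and lowering.

send_rows(
  targets=[
    {"linear": [-0.0018, -0.0028, 0], "twist": 0.003, "claw": 0.3},
    {"linear": [0, 0, 0.015], "twist": 0, "claw": 0.3},
    {"linear": [0, 0, 0.012], "twist": 0, "claw": 0.3},
    {"linear": [0, 0, 0.006], "twist": 0, "claw": 0.3},
    {"linear": [0, 0, 0.003], "twist": 0, "claw": 0.3},
    {"linear": [0, 0, 0.0015], "twist": 0, "claw": 0.3},
    {"linear": [0, 0, 0.001], "twist": 0, "claw": 0.3},
    {"linear": [0, 0, 0], "twist": 0, "claw": 0.3},
    {"linear": [0, 0, 0], "twist": 0, "claw": 0.3},
  ],
)

```text
time_s: 6.8
tool_pos: [479.9, 9.8, 22.1]
ee_rot: [0.0, -0.131, 0.991, -0.0]
wrist_force: [0.4, 0.0, -1.4]
gripper_width: 42.3
finger_force: 51.2
```

```bash
python3 -c "
from go import *
go(479.6,9.9,20.7,105.2)"
```

```text
t 6.8 tcp [479.9   9.8  22.1] yang 105.03 tilt [ 0.001 -0.    -1.   ] w 42.33075567293997 ff 51.247116923332214 F [ 0.4  0.  -1.4] q6 [-0.14  0.55  1.89  0.    0.7  -1.97]
tool delta now [0.3 0.2 1.4]
twist -0.003
```

send_rows(
  targets=[
    {"linear": [0, 0, 0.0007], "twist": 0, "claw": 0.3},
    {"linear": [0, 0, 0.0005], "twist": 0, "claw": 0.3},
    {"linear": [0, 0, 0], "twist": 0, "claw": 0.3},
  ],
)

```text
time_s: 7.1
tool_pos: [479.8, 9.8, 20.7]
ee_rot: [0.0, -0.131, 0.991, 0.0]
wrist_force: [0.2, 0.1, -0.3]
gripper_width: 42.3
finger_force: 51.4
```

send_rows(
  targets=[
    {"linear": [0, 0, 0.0005], "twist": 0, "claw": 0.3},
    {"linear": [0, 0, 0], "twist": 0, "claw": 0.3},
  ],
)

```text
time_s: 7.3
tool_pos: [479.8, 9.8, 20.7]
ee_rot: [0.0, -0.131, 0.991, -0.0]
wrist_force: [-2.1, -0.2, 6.0]
gripper_width: 42.3
finger_force: 52.1
```

send_rows(
  targets=[
    {"linear": [0, 0, 0], "twist": 0, "claw": 0.6},
    {"linear": [0, 0, 0], "twist": 0, "claw": 0.65},
    {"linear": [0, 0, 0], "twist": 0, "claw": 0.65},
    {"linear": [0, 0, -0.01], "twist": 0, "claw": 0.65},
    {"linear": [0, 0, -0.03], "twist": 0, "claw": 0.65},
    {"linear": [0, 0, -0.04], "twist": 0, "claw": 0.65},
    {"linear": [0, 0, -0.04], "twist": 0, "claw": 0.65},
    {"linear": [0, 0, -0.04], "twist": 0, "claw": 0.65},
    {"linear": [-0.007, -0.022, 0], "twist": 0, "claw": 0.65},
    {"linear": [-0.007, -0.022, 0], "twist": 0, "claw": 0.65},
    {"linear": [-0.007, -0.022, 0], "twist": 0, "claw": 0.65},
    {"linear": [-0.007, -0.022, 0], "twist": 0, "claw": 0.65},
    {"linear": [-0.007, -0.022, 0], "twist": 0, "claw": 0.65},
    {"linear": [-0.007, -0.022, 0], "twist": 0, "claw": 0.65},
    {"linear": [-0.007, -0.022, 0], "twist": 0, "claw": 0.65},
    {"linear": [0, 0, 0], "twist": 0, "claw": 0.65},
    {"linear": [0, 0, 0], "twist": 0, "claw": 0.65},
  ],
)

```text
time_s: 9.0
tool_pos: [566.5, -126.2, 180.2]
ee_rot: [-0.0, -0.13, 0.991, 0.0]
wrist_force: [0.3, -0.2, -1.0]
gripper_width: 55.9
finger_force: 0.0
```

```bash
cat > chk.py <<'E'
from meas import *
import pickle
d=cap('top'); d2=cap('side'); pickle.dump((d,d2),open('chk.pkl','wb'))
for n,d,nk in(('top',d,(362,265)),('side',d2,(306,302))):
    hsv=cv2.cvtColor(d['pixels'],cv2.COLOR_RGB2HSV).astype(int); H,S,V=hsv[...,0],hsv[...,1],hsv[...,2]; W=d['W']
    near=np.linalg.norm(W[...,:2]-[479.5,10],axis=-1)<60
    brass=near&(S>100)&(H>12)&(H<32)&(W[...,2]>22)
    r,c=rect(d,brass,28,nk); print(n,'blank',r,'z',np.median(W[brass][:,2]))
    p=W[near&(abs(W[...,2]-28)<4)&brass]; print('  depth pts',cv2.minAreaRect(p[:,:2].astype(np.float32)))
    blk=near&(W[...,2]>14)&(W[...,2]<50)
    r,c=rect(d,blk,20,nk); print('  union@20',r,cv2.boundingRect(c))
im=np.hstack([cv2.resize(pickle.load(open('chk.pkl','rb'))[0]['pixels'][235:295,332:392],(400,400),interpolation=cv2.INTER_CUBIC),cv2.resize(d2['pixels'][265:345,266:346],(400,400),interpolation=cv2.INTER_CUBIC)])
cv2.imwrite('pics/p3.png',im[...,::-1])
E
python3 chk.py; python3 -c "
from go import *
go(573.5,-124,58)"
```

```text
top blank ((479.7173156738281, 9.933420181274414), (62.12151336669922, 41.98212814331055), 15.236522674560547) z 28.362436154013242
  depth pts ((479.95184326171875, 9.8309326171875), (62.041015625, 41.880367279052734), 15.40142822265625)
  union@20 ((480.0441589355469, 9.930843353271484), (63.54694747924805, 62.22903060913086), 15.36340618133545) (343, 246, 39, 39)
side blank ((477.2076721191406, 6.493797302246094), (66.33203887939453, 49.32378387451172), 14.358336448669434) z 27.697472464360697
  depth pts ((479.03436279296875, 9.314773559570312), (63.26311492919922, 46.05931091308594), 16.23229217529297)
  union@20 ((481.15301513671875, 6.638881683349609), (75.1195297241211, 67.66951751708984), 15.2508544921875) (282, 282, 49, 34)
t 9.1 tcp [ 566.4 -125.5  180.3] yang 105.04 tilt [-0.  0. -1.] w 55.19624356925664 ff 0.0 F [-0.3  0.7  0. ] q6 [-0.35  0.49  1.44  0.    1.21 -2.18]
tool delta now [ -7.3  -0.5 122.3]
```

View pics/p3.png

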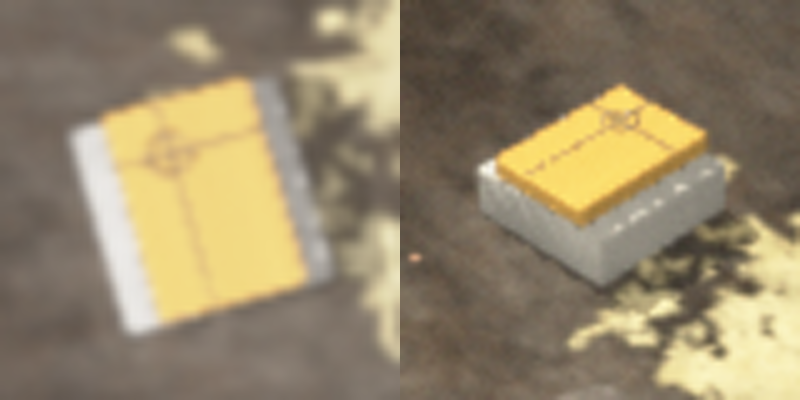

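The blank lies squarely on the block, centred to about 0.3 mm and parallel to 0.2°, scribed side up. The cross is at (172,153) in the top crop and (622,120) in the side crop. Next I'm taking the punch.

send_rows(
  targets=[
    {"linear": [-0.0073, -0.0005, 0], "twist": 0, "claw": 0.65},
    {"linear": [0, 0, 0.03], "twist": 0, "claw": 0.65},
    {"linear": [0, 0, 0.035], "twist": 0, "claw": 0.65},
    {"linear": [0, 0, 0.03], "twist": 0, "claw": 0.65},
    {"linear": [0, 0, 0.017], "twist": 0, "claw": 0.65},
    {"linear": [0, 0, 0.01], "twist": 0, "claw": 0.65},
    {"linear": [0, 0, 0], "twist": 0, "claw": 0.65},
    {"linear": [0, 0, 0], "twist": 0, "claw": 0.65},
  ],
)

```text
time_s: 9.9
tool_pos: [574.8, -124.7, 59.0]
ee_rot: [0.001, -0.131, 0.991, -0.0]
wrist_force: [0.7, 0.4, -0.1]
gripper_width: 55.5
finger_force: 0.0
```

```bash
python3 -c "
from go import *
import pickle
go(573.5,-124,58)
d,d2=pickle.load(open('chk.pkl','rb'))
print(ray(d,357.4,257.6,28),ray(d2,310.1,288.5,28))
d2=cap('side'); cv2.imwrite('pics/p4.png',cv2.resize(d2['pixels'][220:360,320:480],(800,600))[...,::-1])"
```

```text
t 9.9 tcp [ 574.8 -124.7   59. ] yang 105.04 tilt [ 0.001 -0.    -1.   ] w 55.497293205717945 ff 0.0 F [ 0.7  0.4 -0.1] q6 [-0.34  0.64  1.55  0.    0.95 -2.18]
tool delta now [1.1 1.  1. ]
[493.0076769   19.24127638  28.        ] [493.32690893  19.97074699  28.        ]
```

View pics/p4.png

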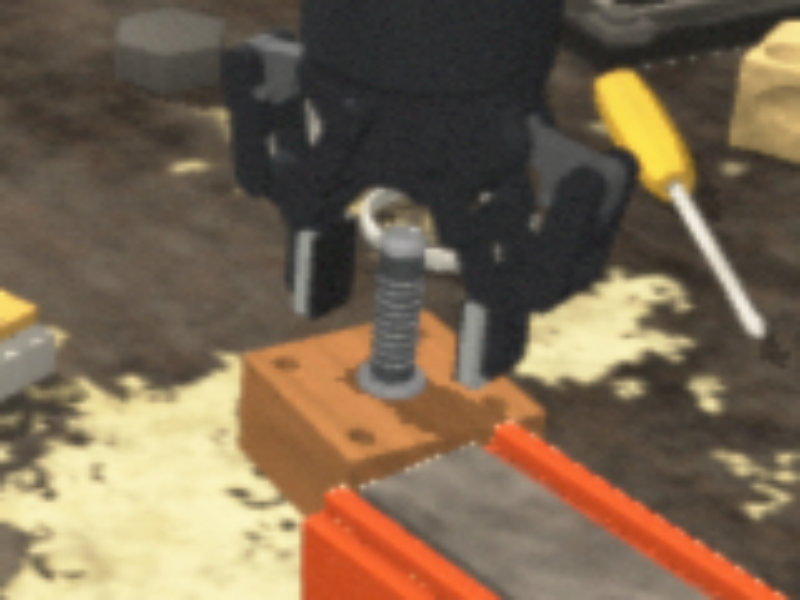

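The punch stands between the open fingers, with its cap at (403,240) and its collar at (390,378) in the crop. The mark casts to about (493.0, 19.6) from both views and the known geometry. I'm closing.

send_rows(
  targets=[
    {"linear": [0.001, 0.001, 0], "twist": 0, "claw": 0.4},
    {"linear": [0, 0, 0], "twist": 0, "claw": 0.25},
    {"linear": [0, 0, 0], "twist": 0, "claw": 0.1},
    {"linear": [0, 0, 0], "twist": 0, "claw": 0.0},
    {"linear": [0, 0, 0], "twist": 0, "claw": 0.0},
    {"linear": [0, 0, 0], "twist": 0, "claw": 0.0},
    {"linear": [0, 0, 0], "twist": 0, "claw": 0.0},
    {"linear": [0, 0, 0], "twist": 0, "claw": 0.0},
  ],
  force=60,
)

```text
time_s: 10.75
tool_pos: [573.1, -124.1, 58.8]
ee_rot: [0.0, -0.131, 0.991, -0.0]
wrist_force: [-0.8, 0.7, 5.3]
gripper_width: 12.4
finger_force: 58.4
```

```bash
python3 -c "
from go import *
go(573.5,-124,148)"
```

```text
t 10.75 tcp [ 573.1 -124.1   58.8] yang 105.02 tilt [ 0.001 -0.    -1.   ] w 12.449971567410103 ff 58.351006507873535 F [-0.8  0.7  5.3] q6 [-0.34  0.63  1.56  0.    0.95 -2.18]
tool delta now [ -0.5  -0.  -89.2]
```

send_rows(
  targets=[
    {"linear": [0, 0, -0.01], "twist": 0, "claw": 0},
    {"linear": [0, 0, -0.02], "twist": 0, "claw": 0},
    {"linear": [0, 0, -0.03], "twist": 0, "claw": 0},
    {"linear": [0, 0, -0.02], "twist": 0, "claw": 0},
    {"linear": [0, 0, -0.01], "twist": 0, "claw": 0},
    {"linear": [0.004, 0.016, 0], "twist": 0, "claw": 0},
    {"linear": [0.006, 0.024, 0], "twist": 0, "claw": 0},
    {"linear": [0.006, 0.024, 0], "twist": 0, "claw": 0},
    {"linear": [0.006, 0.024, 0], "twist": 0, "claw": 0},
    {"linear": [0.006, 0.024, 0], "twist": 0, "claw": 0},
    {"linear": [0.006, 0.024, 0], "twist": 0, "claw": 0},
    {"linear": [0.006, 0.024, 0], "twist": 0, "claw": 0},
    {"linear": [0, 0, 0], "twist": 0, "claw": 0},
    {"linear": [0, 0, 0.02], "twist": 0, "claw": 0},
    {"linear": [0, 0, 0.02], "twist": 0, "claw": 0},
    {"linear": [0, 0, 0], "twist": 0, "claw": 0},
    {"linear": [0, 0, 0], "twist": 0, "claw": 0},
  ],
)

```text
time_s: 12.45
tool_pos: [492.9, 19.7, 108.1]
ee_rot: [-0.0, -0.131, 0.991, 0.0]
wrist_force: [-0.3, -0.8, -0.6]
gripper_width: 12.7
finger_force: 58.5
```

```bash
python3 -c "
from go import *
import pickle
go(493,19.6,108)
d2=cap('side'); pickle.dump(d2,open('s5.pkl','wb')); cv2.imwrite('pics/p5.png',cv2.resize(d2['pixels'][215:320,245:385],(800,600),interpolation=cv2.INTER_CUBIC)[...,::-1])"
```

```text
t 12.45 tcp [492.9  19.7 108.1] yang 105.0 tilt [-0.001  0.    -1.   ] w 12.67780983895173 ff 58.533305525779724 F [-0.3 -0.8 -0.6] q6 [-0.12  0.43  1.78  0.    0.94 -1.95]
tool delta now [-0.1 -0.1  0.1]
```

View pics/p5.png

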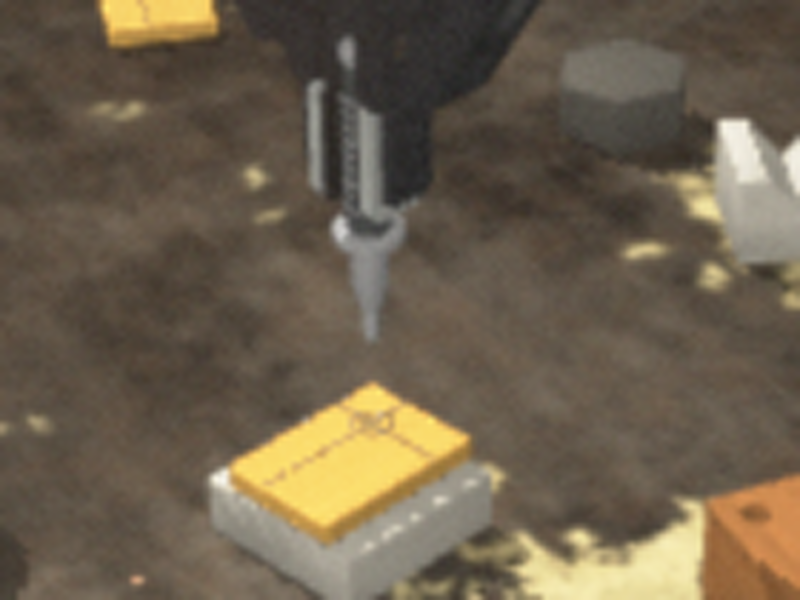

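```bash
python3 -c "
from go import *
import pickle
d=pickle.load(open('s5.pkl','rb'))
k=140/800;k2=105/600
def px(cu,cv): return 245+(cu+.5)*k-.5,215+(cv+.5)*k2-.5
def pr(p):
    c=d['R']@p+d['t']; return ((d['cx']+d['f']*c[0]/c[2]+.5-245)/k-.5).round(1),((d['cy']+d['f']*c[1]/c[2]+.5-215)/k2-.5).round(1)
print('tip',ray(d,*px(371,341),57.3),'mark',ray(d,*px(372,423),28))
for z in(57.3,70,80,94.3,130): print(z,pr(np.array([492.9,19.7,z])))
im=cv2.cvtColor(d['pixels'],cv2.COLOR_RGB2HSV)
S=im[...,1]
for v in range(251,276,2):
    m=[u for u in range(300,320) if S[v,u]<45]; print(v,[( (np.mean(m)+.5-245)/k-.5).round(1) if m else None,len(m)], end=' ')
"
```

```text
tip [493.46387667  20.94040088  57.3       ] mark [492.53684163  20.04536588  28.        ]
57.3 (np.float64(371.4), np.float64(343.5))
70 (np.float64(370.4), np.float64(308.1))
80 (np.float64(369.6), np.float64(279.9))
94.3 (np.float64(368.5), np.float64(239.0))
130 (np.float64(365.6), np.float64(133.9))
251 [np.float64(376.6), 12] 253 [np.float64(368.1), 13] 255 [np.float64(368.1), 13] 257 [np.float64(368.1), 13] 259 [np.float64(368.1), 9] 261 [np.float64(368.1), 7] 263 [np.float64(368.1), 7] 265 [np.float64(370.9), 6] 267 [np.float64(370.9), 6] 269 [np.float64(370.9), 4] 271 [np.float64(370.9), 4] 273 [np.float64(373.8), 3] 275 [None, 0]
```

The picture shows the punch upright, tip at crop (371,341) within 1 mm of the axis predicted from the TCP. The cross is straight below at (372,423). I'm descending.

send_rows(
  targets=[
    {"linear": [0, 0, 0.01], "twist": 0, "claw": 0},
    {"linear": [0, 0, 0.01], "twist": 0, "claw": 0},
    {"linear": [0, 0, 0.005], "twist": 0, "claw": 0},
    {"linear": [0, 0, 0.002], "twist": 0, "claw": 0},
    {"linear": [0, 0, 0], "twist": 0, "claw": 0},
    {"linear": [0, 0, 0], "twist": 0, "claw": 0},
  ],
)

```text
time_s: 13.1
tool_pos: [492.9, 20.1, 81.2]
ee_rot: [0.0, -0.131, 0.991, -0.0]
wrist_force: [0.8, -0.3, -0.6]
gripper_width: 12.6
finger_force: 58.5
```

```bash
python3 -c "
from go import *
go(493,19.6,73.8)
a=[]
for i in range(6): d2=cap('side'); a.append(ctrl.sense()['wrist_force'][2])
print(np.round(a,2))
cv2.imwrite('pics/p6.png',cv2.resize(d2['pixels'][235:315,260:367],(800,600),interpolation=cv2.INTER_CUBIC)[...,::-1])"
```

```text
t 13.1 tcp [492.9  20.1  81.2] yang 105.03 tilt [ 0.  0. -1.] w 12.608893242236423 ff 58.53282988071442 F [ 0.8 -0.3 -0.6] q6 [-0.11  0.47  1.81  0.    0.87 -1.95]
tool delta now [ 0.  -0.5  7.4]
[-1.49 -1.41 -0.42 -0.65 -1.28  0.07]
```

View pics/p6.png

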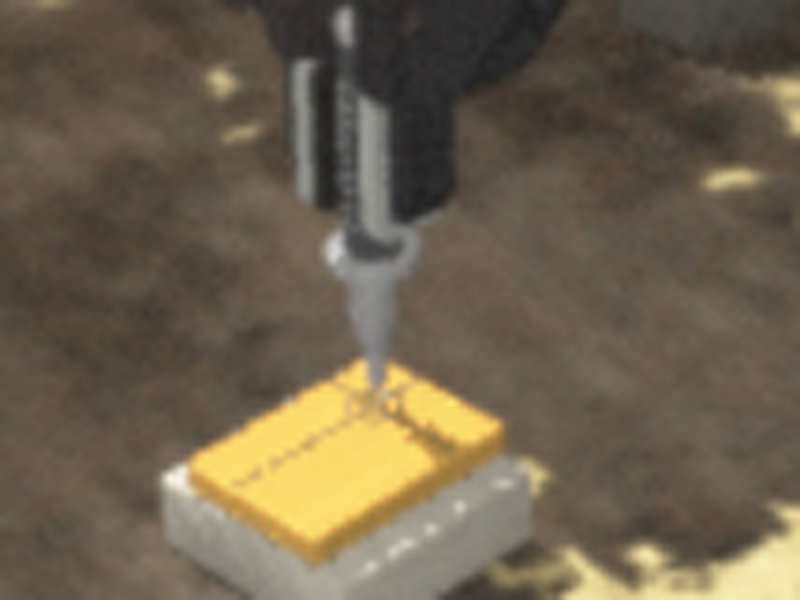

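The tip, at (377,385), is just above the cross at (377,400) and lined up with it. I'm lowering in millimetre steps.

send_rows(
  targets=[
    {"linear": [0, 0, 0.001], "twist": 0, "claw": 0},
    {"linear": [0, 0, 0.001], "twist": 0, "claw": 0},
    {"linear": [0, 0, 0.001], "twist": 0, "claw": 0},
    {"linear": [0, 0, 0.001], "twist": 0, "claw": 0},
    {"linear": [0, 0, 0], "twist": 0, "claw": 0},
    {"linear": [0, 0, 0], "twist": 0, "claw": 0},
  ],
)

```text
time_s: 14.0
tool_pos: [492.8, 20.1, 77.2]
ee_rot: [0.0, -0.131, 0.991, 0.0]
wrist_force: [0.3, 0.7, 0.5]
gripper_width: 12.4
finger_force: 58.6
```

```bash
cat > f.py <<'E'
from go import *
go(493,19.6,73.8)
a=[];z=[]
for i in range(16):
    cap('side'); s=ctrl.sense(); a.append(s['wrist_force']); z.append(s['tool_pos'])
print(np.mean(a,0).round(2),np.std(a,0).round(2),np.mean(z,0).round(2))
E
python3 f.py
```

```text
t 14.0 tcp [492.8  20.1  77.2] yang 105.02 tilt [ 0.  0. -1.] w 12.447717848113223 ff 58.553346991539 F [0.3 0.7 0.5] q6 [-0.11  0.47  1.81  0.    0.86 -1.95]
tool delta now [-0.1 -0.5  3.4]
[-0.15  0.14  0.75] [0.35 0.41 0.52] [492.8   20.07  77.13]
```

Net force is about 1.8 N, or roughly 1.6 mm sunk, which agrees with the height. It needs 3.4 mm more.

send_rows(
  targets=[
    {"linear": [0, 0, 0.001], "twist": 0, "claw": 0},
    {"linear": [0, 0, 0.001], "twist": 0, "claw": 0},
    {"linear": [0, 0, 0.001], "twist": 0, "claw": 0},
    {"linear": [0, 0, 0.0004], "twist": 0, "claw": 0},
    {"linear": [0, 0, 0], "twist": 0, "claw": 0},
    {"linear": [0, 0, 0], "twist": 0, "claw": 0},
  ],
)

```text
time_s: 15.4
tool_pos: [492.8, 20.1, 73.8]
ee_rot: [0.0, -0.131, 0.991, 0.0]
wrist_force: [-0.2, -0.0, 1.4]
gripper_width: 12.7
finger_force: 58.6
```

```bash
python3 f.py; python3 -c "
from go import *
d2=cap('side')
cv2.imwrite('pics/p7.png',cv2.resize(d2['pixels'][235:315,260:367],(800,600),interpolation=cv2.INTER_CUBIC)[...,::-1])"
```

```text
t 15.4 tcp [492.8  20.1  73.8] yang 105.03 tilt [ 0.  0. -1.] w 12.696348815402605 ff 58.57189178466797 F [-0.2 -0.   1.4] q6 [-0.11  0.48  1.81  0.    0.85 -1.95]
tool delta now [-0.1 -0.5 -0. ]
[-0.31 -0.01  2.33] [0.45 0.39 0.48] [492.8   20.06  73.73]
```

View pics/p7.png

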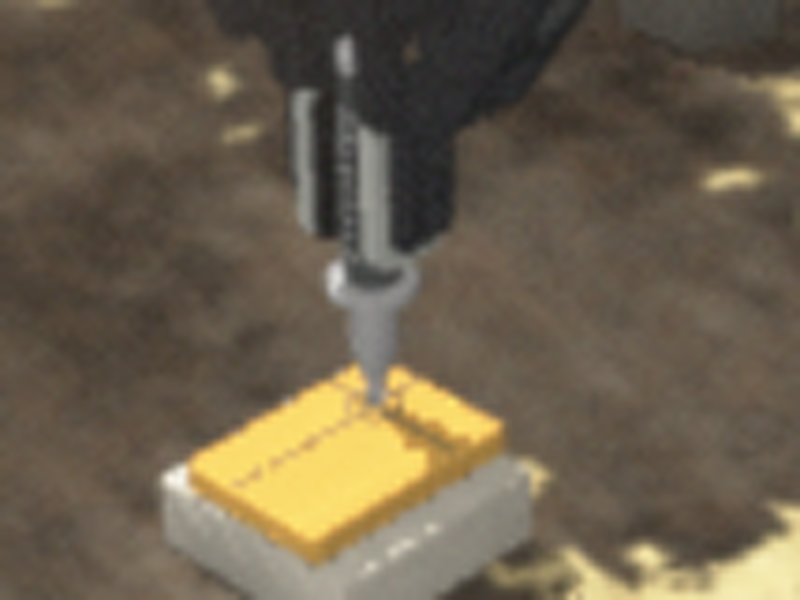

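The point is on the cross at (377,402), with the tip about half sunk (about 3.4 N net) and the punch upright. I'm handing in.

```bash
python3 -c "
from cell import ctrl
print(ctrl.hand_in())"
```

```text
the job is handed in; nothing more can be done
None
```

The job is handed in at about 16 s of the 51 s: the right-hand blank lies scribed side up on the block, centred to about 0.3 mm, and the arm still holds the punch upright on the scribed cross, its tip sunk about 5 mm at about 3.4 N.

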